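Hang the motor on the sprung lifter hook

TASK

Take the black knob above the sprung hook, pull the hook down against its spring, pass it under the motor's wire bail and hook the motor on. Keep hold of the knob and ease it up until the motor hangs off the bench and the spring just carries its weight, then let go at that balance, so that hook and motor stay where they are and neither spring up nor drop, and leave the motor hanging still. Be gentle with the motor: do not knock it over or force the hook against it, and leave the other things where they are.

Things in the scene. Friction and masses are not known exactly. Their poses are not given: they have to be found in the camera images.
- lifter: the lifter: round dark steel base, 112 mm across, 15 mm thick, fixed to the bench, with an upright post 20 mm thick, 388 mm tall, topped by a grey spring housing 52 mm across. Origin: centre of its underside, on the post's axis; z up. A carriage slides up and down the post and carries the swivelling hook arm. (A tall fixed flex-shaft stand rises to its right: keep clear.)
- carriage (a joint): how far the carriage with arm and hook is pulled down, in m: 0 = home (top stop), 0.19 = bottom stop. A spring pulls it up: about 4.2 N at home, growing by 44 N per metre (about 11.5 N at 0.166). Almost no friction; let go, it flies up.
- hook_arm: dark bar 12 mm high, 14 wide; swivels freely on the post, 1.2 rad each way, rides the carriage. Origin: on the post axis at bar mid-height, 309 mm up at home; z up. Runs along its own -x. 0.16 m out a J hook of 7 mm rod hangs below, in its y-z plane: shank on the +y side (11 mm off), point on the -y side (12.5 mm off), open upward: swing it towards the arm's -y, point first, under the bail.
- hook_throat (a point): the seat in the hook, on the upper surface of its bend, 51 mm below the origin's height of the arm, 258 mm above the bench at home. The hook reaches 7 mm below this point, its point ends 19 mm above it, the bar of the arm begins 45 mm above it. The gap between point and shank is 16 mm.
- hook_knob (a point): the middle of the grip on the black upright round knob on top of the arm's end, straight above the throat by 82 mm (340 mm above the bench at home). The knob is 22 mm thick (26 mm at its top rim), rises 16 mm above this point, and the bar's top is 25 mm below it; the fingers can take it from above at any yaw. It is fixed to the arm: turn the gripper with it.
- motor: upright aluminium and dark steel cylinder, 57 mm across, 78 mm tall, an arched bail of 5 mm steel wire over its top; stands loose on the bench near the arm's end. 0.45 to 0.95 kg, unknown beforehand (so it balances with the carriage between 0.005 and 0.12). Origin: centre of its underside; z up. The bail stands in its x-z plane, 52 mm wide, roughly along the arm.
- motor_bail (a point): the underside of the top of the bail's arch, on the motor's axis, 119.5 mm above its underside: 41.5 mm of clear height above the motor's flat top in the middle, 38 mm clear 12 mm to either side, so the hook (26 mm from bottom to point) has to go under with its throat about 92 mm above the bench.
- film_can: bystander: black round film can, 34 mm across, 48 mm tall; origin at its underside
- loupe: bystander: black eyeglass loupe, 34 mm across, 28 mm tall; origin at its underside
- paste_pot: bystander: low round pot with a tan lid, 65 mm across, 29 mm tall; origin at its underside
- ring_clamp: bystander: wooden ring clamp lying on the bench, 31x141x23 mm, origin at its underside
Not all that is in view belongs to the job. What is shaped like the motor but purple or red is not meant.

How it is judged (in metres and radians):
On the way, in this order (a step that is already met when the one before it is completed fails the run):
1. the hook is pulled down below the top of the bail, held by the gripper (value of joint carriage above 0.146 m and contact force between the fingers and hook_arm above 0.5 N), for 0.2 s.
2. the motor hangs on the hook clear of the bench while the gripper still holds the knob (height (world z) of motor above 0.008 m and contact force between hook_arm and motor above 1.5 N and distance between hook_throat and motor_bail below 0.012 m and contact force between the fingers and hook_arm above 0.5 N), for 0.2 s.
At the end, for the whole second after the job is handed in: the motor hangs by its bail on the hook, arch top within 12 mm of the hook seat, underside more than 10 mm above the bench, within 0.25 rad of upright, at rest (motor under 0.06 m/s, carriage under 0.04 m/s); bystanders within 30 mm of where they stood (height (world z) of motor above 0.01 m and contact force between hook_arm and motor above 1.5 N and distance between hook_throat and motor_bail below 0.012 m and angle between motor's own z axis and vertical below 0.25 rad and linear speed of motor below 0.06 m/s and velocity of joint carriage between -0.04 and 0.04 m/s and distance of each of film_can, loupe, paste_pot, ring_clamp from where it was at the start of the episode below 0.03 m); the robot touches nothing.
It fails at once if let go, the hook springs up or drops faster than 0.06 m/s (contact force between the fingers and hook_arm below 0.05 N and (velocity of joint carriage below -0.06 m/s or velocity of joint carriage above 0.06 m/s)).
It fails at once if the motor is knocked over (tilted more than 0.6 rad) (angle between motor's own z axis and vertical above 0.6 rad).
It fails at once if the hook or arm is forced against the motor with more than 18 N (contact force between hook_arm and motor above 18 N).
It fails at once if a bystander is pushed more than 30 mm (distance of any of film_can, loupe, paste_pot, ring_clamp from where it was at the start of the episode above 0.03 m).
It also fails if it takes over 64 s, if anything falls off the work surface, if the arm or the gripper's body presses on something with over 40 N, if the wrist force passes 120 N, or if a joint passes its speed limit or range.

ROBOT

A 6-joint arm with a two-finger parallel gripper is mounted at the origin on a cart in front of the work surface, level with it; the furniture and walls round the work are solid. World frame = base frame: x ahead of the robot, y to its left, z up, the work surface at z = 0. Lengths are in mm, angles in rad, forces in N, time in s.
With the tool pointing down it reaches from about 375 to 750 mm from the base axis. Payload 9 kg.
Tool frame: the origin (TCP) lies between the finger pads; the fingertips stand 22 mm ahead of it and the grasp point (between the pads) lies 3 mm ahead of it; z points along the fingers, y is the line along which they close (so a half turn about z gives the same grasp; the last joint's range is limited). The gripper opens to 85 mm and grips with 20 to 120 N. Pads are 22 mm wide; open, the fingers measure 114 mm over their backs; the gripper's body (76 mm by 85 mm) begins 54 mm behind the grasp point. The pads swing forward as they close: fully open they stand 13 mm farther back than shut.
Start: joints at [1.131, 0.104, 0.097, 1.564, 0, 1.353], TCP at [131.992, 585.331, 253.331] pointing down, gripper open.
Joint ranges: [-2.99, 2.99], [-0.84, 1.86], [-1.1, 1.16], [-1.84, 2.11], [-1.51, 1.56], [-3.14, 3.14]. Speed limits (rad/s): [2.22, 2.22, 2.57, 3.14, 3.14, 3.14].

INTERFACE

Orientations are given as a unit quaternion [w, x, y, z].
In Python, from rig import read_state, snapshot, close_job gives the robot as it stands.
- The arm moves only by the tool jog_arm, never from a script. Its argument "steps" is a list of rows, each an object of numbers: "rx", "ry", "rz": the turn, a rotation vector about the world's x, y, z in rad; "dx", "dy", "dz": the shift along the world's x, y, z in mm; "gripper": the opening, from -1 (shut) to 1 (fully open). A call has 1 to 10 rows; each row shifts and turns the commanded pose from where the row before left it; what a row does not reach is not made up. A row lasts 1/12 s, in which the tool goes at most 41.7 mm and 7.16 degrees, less where a joint would pass 70% of its speed; a pose out of reach is approached as far as the arm can. A call with a gripper value outside its range is refused whole. The fingers move at their own pace and stop on an object; "squeeze" is the grip in N (left out, the last holds). Time passes only in rows, so rows that do not move let the fingers close. It gives the time, the measured TCP pose, the force, the opening and the grip force at its end, in the units of the state.
- read_state(): the state, without advancing time (a new reading comes with each control period).
- snapshot(name): name is "side" or "top"; returns a dict with "frame" (420x560x3 uint8, red, green, blue), "depth" (420x560 float32, mm along the optical axis (not along the pixel's ray), 0 where there is no reading), "fx", "fy", "cx", "cy" (pixels), "k1" (the pictures are not rectified: a ray, as slopes to the right and down, at radius r is drawn at 1 + k1 r^2 times it, then the intrinsics apply), "view" (4x4, takes a point from world to camera coordinates). Camera axes: x right, y up, looking along -z (the intrinsics and any distortion apply to the point x, -y, -z); pixel columns grow to the right and rows downward; lengths in mm; the calibration is good to about 2 mm. A picture is of the moment at which its call begins.
- close_job(): hands the job in; it is judged then, once.
The state is a dict: "clock": time; "joint_positions": joint angles; "dq": joint speeds; "joint_efforts": joint torques, N m; "tcp_pos": TCP position; "ee_rot": TCP orientation; "ft_force": force on the tool from outside, world axes, zero at the start; "ft_torque": the same for the moment, N m; "opening": opening from 0.0 (shut) to 1.0 (fully open); "grasp_force": force on a finger pad.
Only numpy, scipy, OpenCV 4.12 (cv2) and the standard library are available. Lean on these libraries where they do the work, as an engineer would, in place of code of your own. Each camera call takes 0.05 s, during which the arm holds its last target. There are 200 camera calls.

## Working session

There is one attempt and no reset: what is moved stays moved. The work goes in short steps, Python scripts to look and compute and a tool call to move; the robot and the scene stay as the last step left them, time stands still between calls to the robot, and variables do not carry over. Pictures are saved under pics/ and viewed, at most 10 in all, crops included, and the job is handed in when it is done.

Besides the shell and the picture viewer there is one more tool, called after "Emit:" as name(argument=value, ...), one argument or row to a line, values as JSON. jog_arm: Moves the arm, as the interface text tells. Its arguments: {"type":"object","properties":{"steps":{"type":"array"},"squeeze":{"type":"number"}},"required":["steps"]}

```bash
mkdir -p pics; cat > h.py <<'E'
import numpy as np, cv2
from rig import read_state, snapshot, close_job
def world(s,u,v,d=None):
    # pixel(s) -> world using depth
    u=np.atleast_1d(u).astype(float);v=np.atleast_1d(v).astype(float)
    if d is None: d=s["depth"][v.astype(int),u.astype(int)]
    xd=(u-s["cx"])/s["fx"];yd=(v-s["cy"])/s["fy"]
    x,y=xd.copy(),yd.copy()
    for _ in range(20):
        k=1+s["k1"]*(x*x+y*y); x,y=xd/k,yd/k
    P=np.stack([x*d,-y*d,-d,np.ones_like(x)*1.0*np.ones_like(d)])
    return (np.linalg.inv(s["view"])@P)[:3].T
def proj(s,p):
    c=s["view"]@np.r_[p,1]; x=c[0]/-c[2]; y=-c[1]/-c[2]; k=1+s["k1"]*(x*x+y*y)
    return s["cx"]+s["fx"]*x*k, s["cy"]+s["fy"]*y*k
def save(s,n,crop=None,f=1):
    im=s["frame"][...,::-1]
    if crop: x0,y0,x1,y1=crop; im=im[y0:y1,x0:x1]
    im=cv2.resize(im,None,fx=f,fy=f,interpolation=cv2.INTER_CUBIC); cv2.imwrite("pics/"+n,im)
E
python3 - <<'E'
from h import *
import pickle
a=snapshot("side");b=snapshot("top")
pickle.dump((a,b),open("s0.pkl","wb"))
save(a,"side0.png",f=1.4);save(b,"top0.png",f=1.4)
for s in(a,b): print(np.linalg.inv(s["view"])[:3].round(2).tolist(),s["fx"],s["k1"])
print(read_state())
E
```

```text
[[-1.0, -0.02, 0.05, 590.65], [0.06, -0.41, 0.91, 938.05], [0.0, 0.91, 0.41, 610.08]] 423.9670852290018 0.04659506253092658
[[0.02, 0.98, -0.17, 320.15], [-1.0, 0.02, -0.0, 61.08], [-0.0, 0.17, 0.99, 1257.98]] 424.9206039574339 -0.055477710968053755
{'clock': 0.1, 'joint_positions': array([ 1.13126892e+00,  1.04643999e-01,  9.65709474e-02,  1.56385662e+00,
       -6.89223384e-06,  1.35306998e+00]), 'dq': array([-0.0007798 ,  0.00019335,  0.00160219, -0.00046383, -0.00091242,
        0.00016606]), 'joint_efforts': array([ 7.10822322e-03, -5.58201385e+01,  5.04725432e+01,  1.29370249e-02,
       -2.69220400e-04,  2.30312520e-05]), 'tcp_pos': array([131.89271632, 585.07127029, 252.61062271]), 'ee_rot': array([-1.79627917e-04,  1.10673324e-01,  9.93856677e-01, -5.37458988e-04]), 'ft_force': array([-0.56127641, -0.02256199,  0.19907186]), 'ft_torque': array([0.01381992, 0.01797872, 0.02436639]), 'grasp_force': 0.0, 'opening': 1.0030126965429509}
```

View pics/side0.png

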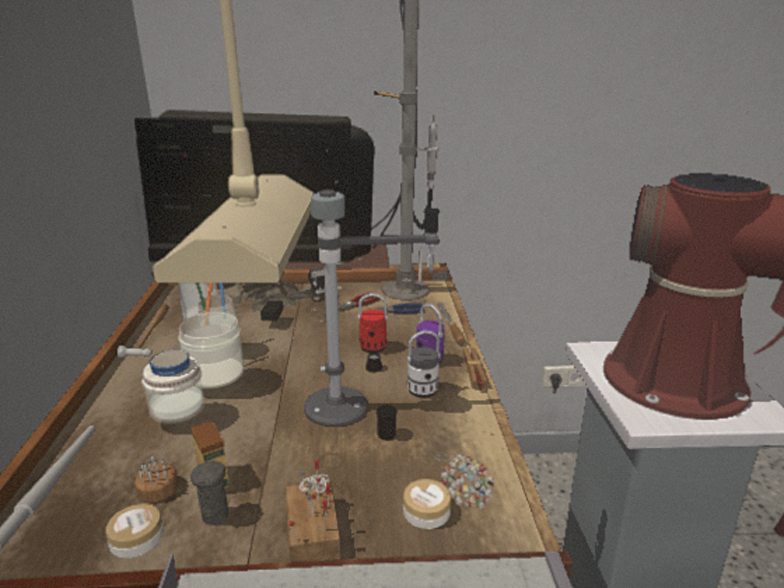

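View pics/top0.png

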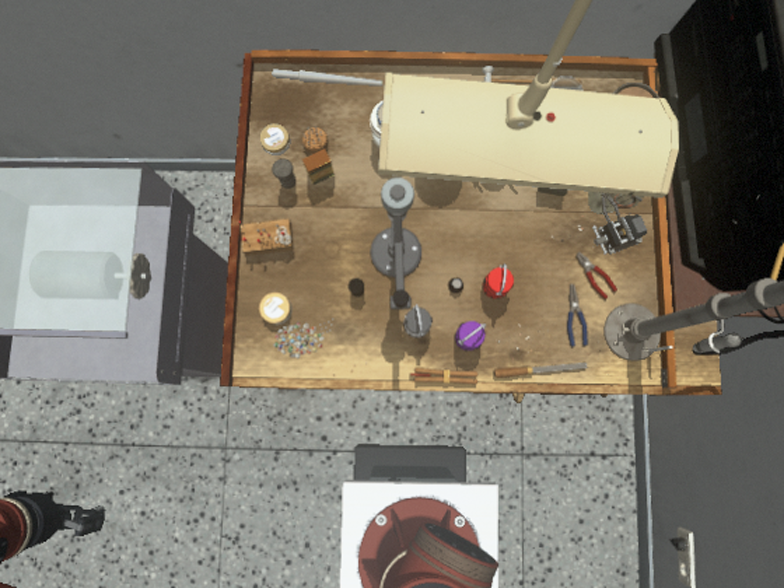

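The side view shows the post at (332,300), the arm running right to the knob at (432,215), the grey motor at (423,370) and the purple and red decoys. In the top view the knob is at (401,298) and the motor at (418,322). I'll enlarge both areas.

```bash
python3 - <<'E'
from h import *
import pickle
a,b=pickle.load(open("s0.pkl","rb"))
A=cv2.resize(a["frame"][130:300,210:340],None,fx=3.5,fy=3.5,interpolation=2)
B=cv2.resize(b["frame"][120:290,240:370],None,fx=3.5,fy=3.5,interpolation=2)
cv2.imwrite("pics/c0.png",np.hstack([A[:595,:399],B[:595,:399]])[...,::-1])
# point clouds near
for n,s in(("side",a),("top",b)):
    v,u=np.mgrid[0:420,0:560]; P=world(s,u.ravel(),v.ravel(),s["depth"].ravel().astype(float)); ok=s["depth"].ravel()>0
    np.save(n+".npy",np.c_[P,u.ravel(),v.ravel()][ok])
    P=P[ok]; 
    m=(P[:,0]>250)&(P[:,0]<650)&(abs(P[:,1])<250)
    for lo,hi in((70,84),(84,125),(300,318),(318,345),(345,362),(380,460)):
        q=P[m&(P[:,2]>lo)&(P[:,2]<hi)]
        # cluster
        from scipy.cluster.hierarchy import fclusterdata
        if len(q)<4: continue
        c=fclusterdata(q[:2500],12,"distance")
        for i in set(c):
            r=q[:2500][c==i]
            if len(r)>8: print(n,lo,hi,len(r),r.mean(0).round(1),r.min(0).round(0),r.max(0).round(0))
E
```

```text
side 70 84 45 [632.1  72.   79.4] [618.  63.  70.] [649.  77.  84.]
side 70 84 160 [ 561.9 -148.6   75.6] [ 532. -179.   70.] [ 590. -123.   84.]
side 70 84 222 [475.2  17.6  75.8] [447. -13.  70.] [504.  42.  83.]
side 70 84 148 [451.  -91.6  76. ] [ 425. -121.   70.] [475. -66.  84.]
side 84 125 173 [633.2  66.2 100.1] [617.  50.  84.] [649.  78. 124.]
side 84 125 75 [476.4  14.1 107.8] [447.   7.  85.] [502.  22. 123.]
side 84 125 65 [ 561.1 -152.6  106.3] [ 535. -159.   84.] [ 589. -146.  123.]
side 84 125 55 [449.7 -92.5 105.8] [ 434. -118.   85.] [468. -71. 122.]
side 300 318 600 [559.   63.6 309.4] [463.  39. 300.] [650.  80. 318.]
side 318 345 117 [475.4  59.  332.1] [464.  52. 319.] [485.  64. 345.]
side 318 345 179 [633.   69.8 330.1] [617.  50. 318.] [649.  80. 344.]
side 345 362 65 [475.1  57.5 351.6] [463.  46. 345.] [487.  64. 355.]
side 345 362 117 [629.3  81.1 355.8] [610.  64. 349.] [649.  88. 362.]
side 380 460 90 [632.   65.3 382.8] [611.  45. 380.] [650.  80. 387.]
top 70 84 248 [ 558.9 -152.3   76.5] [ 531. -180.   70.] [ 590. -127.   84.]
top 70 84 260 [450.1 -9
[... 183 characters left out ...]

top 84 125 37 [471.8  13.  116.5] [445.   6.  89.] [500.  20. 125.]
top 84 125 41 [ 555.5 -152.9  115.1] [ 532. -158.   88.] [ 586. -148.  125.]
top 84 125 38 [449.7 -92.9 117.4] [ 433. -116.  105.] [466. -73. 125.]
top 300 318 57 [468.5  53.2 312.4] [461.  34. 305.] [481.  69. 316.]
top 300 318 347 [556.9  56.2 313.5] [492.  44. 301.] [626.  76. 318.]
top 318 345 9 [463.5  52.2 328.2] [462.  44. 320.] [466.  59. 340.]
top 318 345 9 [617.   58.8 321.5] [615.  48. 318.] [620.  71. 326.]
top 345 362 109 [472.2  51.6 355.3] [460.  40. 351.] [485.  64. 360.]
top 345 362 27 [611.8  58.4 357.6] [606.  36. 353.] [623.  82. 362.]
top 380 460 294 [630.   59.9 383.3] [608.  37. 380.] [650.  84. 391.]
```

View pics/c0.png

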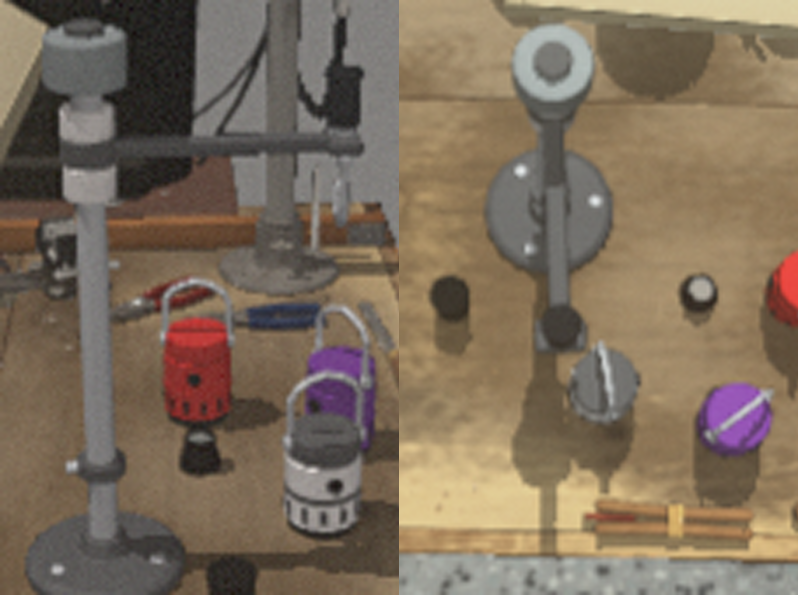

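Left crop: the knob and hook hang at the arm's end (345,150). Right crop: the bail runs from (600,345) to (612,410), along the arm. From depth: knob ≈ (473.5, 52), motor ≈ (474.5, 14), post ≈ (632, 60.5). I'll raise the tool and move over the knob.

Emit:
jog_arm(
  steps=[
    {"dz": 37},
    {"dz": 37},
    {"dz": 37},
    {"dz": 37},
    {"dx": 17,"dy": -26.5},
    {"dx": 17,"dy": -26.5},
    {"dx": 17,"dy": -26.5},
    {"dx": 17,"dy": -26.5},
    {"dx": 17,"dy": -26.5},
    {"dx": 17,"dy": -26.5},
  ],
)

```text
validation failed for argument at $.st...
```

Emit:
jog_arm(
  steps=[
    {"dx": 17,"dy": -26.5},
    {"dx": 17,"dy": -26.5},
    {"dx": 17,"dy": -26.5},
    {"dx": 17,"dy": -26.5},
    {"dx": 17,"dy": -26.5},
    {"dx": 17,"dy": -26.5},
    {"dx": 17,"dy": -26.5},
    {"dx": 17,"dy": -26.5},
    {"dx": 17,"dy": -26.5},
    {"dx": 17,"dy": -26.5},
  ],
)

```text
validation failed for argument at $.st...
```

Emit:
jog_arm(
  steps=[
    {"dx": 17,"dy": -26.5},
    {"dx": 17,"dy": -26.5},
    {"dx": 17,"dy": -26.5},
    {"dx": 18,"dy": -29},
    {},
    {},
    {},
  ],
)

```text
validation failed for argument at $.st...
```

```bash
python3 - <<'E'
from h import *
a=snapshot("side");b=snapshot("top");r=read_state()
print(r["tcp_pos"],r["ee_rot"],r["ft_force"],r["joint_positions"].round(2),r["clock"])
A=cv2.resize(a["frame"][60:260,210:400],None,fx=2.1,fy=2.1,interpolation=2)
B=cv2.resize(b["frame"][100:300,210:400],None,fx=2.1,fy=2.1,interpolation=2)
cv2.imwrite("pics/c1.png",np.hstack([A,B])[...,::-1])
E
```

```text
[131.9090173  585.15556944 252.84988578] [-1.15898250e-04  1.10669773e-01  9.93857166e-01 -3.48020534e-04] [-0.4189174   0.60950498 -0.31762245] [ 1.13  0.1   0.1   1.56 -0.    1.35] 0.2
```

View pics/c1.png

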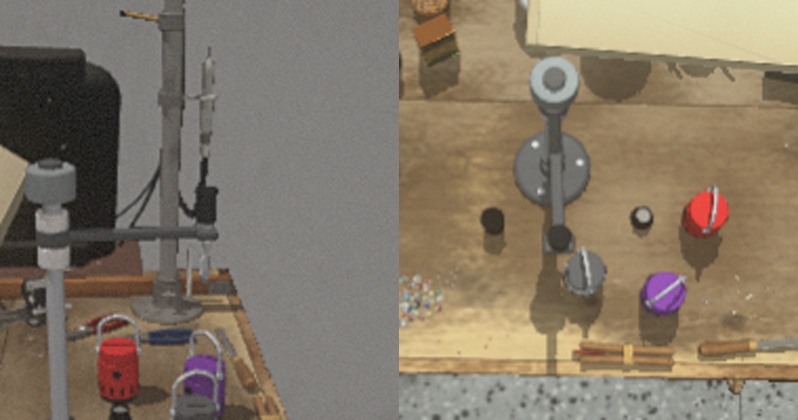

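The moves were refused, so the pictures show the scene unchanged, with the knob still free. Each row probably needs every field.

Emit:
jog_arm(
  steps=[
    {"dx": 0,"dy": 0,"dz": 37,"rx": 0,"ry": 0,"rz": 0,"gripper": 1},
    {"dx": 0,"dy": 0,"dz": 37,"rx": 0,"ry": 0,"rz": 0,"gripper": 1},
    {"dx": 0,"dy": 0,"dz": 37,"rx": 0,"ry": 0,"rz": 0,"gripper": 1},
    {"dx": 0,"dy": 0,"dz": 37,"rx": 0,"ry": 0,"rz": 0,"gripper": 1},
  ],
)

```text
clock: 0.53
tcp_pos: [131.8, 584.9, 402.8]
ee_rot: [-0.0, 0.111, 0.994, -0.0]
ft_force: [0.2, 0.4, 0.5]
opening: 0.997
grasp_force: 0.0
```

Emit:
jog_arm(
  steps=[
    {"dx": 17,"dy": -26.5,"dz": 0,"rx": 0,"ry": 0,"rz": 0,"gripper": 1},
    {"dx": 17,"dy": -26.5,"dz": 0,"rx": 0,"ry": 0,"rz": 0,"gripper": 1},
    {"dx": 17,"dy": -26.5,"dz": 0,"rx": 0,"ry": 0,"rz": 0,"gripper": 1},
    {"dx": 17,"dy": -26.5,"dz": 0,"rx": 0,"ry": 0,"rz": 0,"gripper": 1},
    {"dx": 17,"dy": -26.5,"dz": 0,"rx": 0,"ry": 0,"rz": 0,"gripper": 1},
    {"dx": 17,"dy": -26.5,"dz": 0,"rx": 0,"ry": 0,"rz": 0,"gripper": 1},
    {"dx": 17,"dy": -26.5,"dz": 0,"rx": 0,"ry": 0,"rz": 0,"gripper": 1},
    {"dx": 17,"dy": -26.5,"dz": 0,"rx": 0,"ry": 0,"rz": 0,"gripper": 1},
    {"dx": 17,"dy": -26.5,"dz": 0,"rx": 0,"ry": 0,"rz": 0,"gripper": 1},
    {"dx": 17,"dy": -26.5,"dz": 0,"rx": 0,"ry": 0,"rz": 0,"gripper": 1},
  ],
)

```text
clock: 1.37
tcp_pos: [302.4, 319.0, 401.3]
ee_rot: [0.0, 0.111, 0.994, 0.0]
ft_force: [0.2, -0.0, -0.7]
opening: 1.002
grasp_force: 0.0
```

Emit:
jog_arm(
  steps=[
    {"dx": 17,"dy": -26.5,"dz": 0,"rx": 0,"ry": 0,"rz": 0,"gripper": 1},
    {"dx": 17,"dy": -26.5,"dz": 0,"rx": 0,"ry": 0,"rz": 0,"gripper": 1},
    {"dx": 17,"dy": -26.5,"dz": 0,"rx": 0,"ry": 0,"rz": 0,"gripper": 1},
    {"dx": 17,"dy": -26.5,"dz": 0,"rx": 0,"ry": 0,"rz": 0,"gripper": 1},
    {"dx": 17,"dy": -26.5,"dz": 0,"rx": 0,"ry": 0,"rz": 0,"gripper": 1},
    {"dx": 17,"dy": -26.5,"dz": 0,"rx": 0,"ry": 0,"rz": 0,"gripper": 1},
    {"dx": 17,"dy": -26.5,"dz": 0,"rx": 0,"ry": 0,"rz": 0,"gripper": 1},
    {"dx": 17,"dy": -26.5,"dz": 0,"rx": 0,"ry": 0,"rz": 0,"gripper": 1},
    {"dx": 0,"dy": 0,"dz": 0,"rx": 0,"ry": 0,"rz": 0,"gripper": 1},
    {"dx": 0,"dy": 0,"dz": 0,"rx": 0,"ry": 0,"rz": 0,"gripper": 1},
  ],
)

```text
clock: 2.2
tcp_pos: [438.5, 107.1, 400.8]
ee_rot: [-0.001, 0.112, 0.994, 0.0]
ft_force: [-0.5, -0.2, -0.5]
opening: 0.995
grasp_force: 0.0
```

Emit:
jog_arm(
  steps=[
    {"dx": 17,"dy": -27,"dz": 0,"rx": 0,"ry": 0,"rz": 0,"gripper": 1},
    {"dx": 18,"dy": -28,"dz": 0,"rx": 0,"ry": 0,"rz": 0,"gripper": 1},
    {"dx": 0,"dy": 0,"dz": 0,"rx": 0,"ry": 0,"rz": 0,"gripper": 1},
    {"dx": 0,"dy": 0,"dz": 0,"rx": 0,"ry": 0,"rz": 0,"gripper": 1},
    {"dx": 0,"dy": 0,"dz": 0,"rx": 0,"ry": 0,"rz": 0,"gripper": 1},
  ],
)

```text
clock: 2.62
tcp_pos: [472.5, 54.2, 401.5]
ee_rot: [-0.0, 0.11, 0.994, 0.0]
ft_force: [0.4, -0.5, -0.1]
opening: 0.998
grasp_force: 0.0
```

```bash
python3 - <<'E'
from h import *
F=[];
for i in range(12): s=snapshot("side");F.append(read_state()["ft_force"])
F=np.array(F);print(F.mean(0),F.std(0));r=read_state()
print(r["tcp_pos"],r["joint_positions"].round(2),r["clock"])
save(s,"c2.png",(210,60,410,210),4)
E
```

```text
[-0.07962345 -0.06195354  0.19751725] [0.51584892 0.54365129 0.52909567]
[472.96424316  53.38297156 401.32641931] [-0.16 -0.18  0.1   1.85  0.    0.06] 3.2167
```

View pics/c2.png

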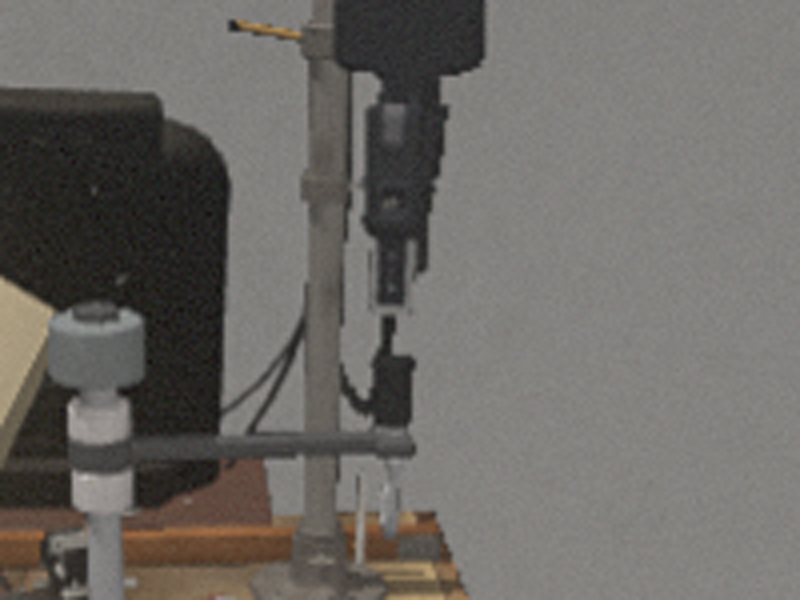

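The gripper fingers (392,280) sit straight above the knob (393,390). Descending and gripping.

Emit:
jog_arm(
  squeeze=80,
  steps=[
    {"dx": 0.5,"dy": -1.5,"dz": -15,"rx": 0,"ry": 0,"rz": 0,"gripper": 1},
    {"dx": 0,"dy": 0,"dz": -15,"rx": 0,"ry": 0,"rz": 0,"gripper": 1},
    {"dx": 0,"dy": 0,"dz": -15,"rx": 0,"ry": 0,"rz": 0,"gripper": 1},
    {"dx": 0,"dy": 0,"dz": -11,"rx": 0,"ry": 0,"rz": 0,"gripper": 1},
    {"dx": 0,"dy": 0,"dz": 0,"rx": 0,"ry": 0,"rz": 0,"gripper": -0.3},
    {"dx": 0,"dy": 0,"dz": 0,"rx": 0,"ry": 0,"rz": 0,"gripper": -0.3},
    {"dx": 0,"dy": 0,"dz": 0,"rx": 0,"ry": 0,"rz": 0,"gripper": -0.6},
    {"dx": 0,"dy": 0,"dz": 0,"rx": 0,"ry": 0,"rz": 0,"gripper": -1},
    {"dx": 0,"dy": 0,"dz": 0,"rx": 0,"ry": 0,"rz": 0,"gripper": -1},
    {"dx": 0,"dy": 0,"dz": 0,"rx": 0,"ry": 0,"rz": 0,"gripper": -1},
  ],
)

```text
clock: 4.05
tcp_pos: [473.6, 51.8, 346.0]
ee_rot: [0.0, 0.111, 0.994, 0.0]
ft_force: [-0.6, -0.6, 1.5]
opening: 0.26
grasp_force: 78.1
```

Emit:
jog_arm(
  steps=[
    {"dx": 0,"dy": 0,"dz": 0,"rx": 0,"ry": 0,"rz": 0,"gripper": -1},
    {"dx": 0,"dy": 0,"dz": 0,"rx": 0,"ry": 0,"rz": 0,"gripper": -1},
    {"dx": 0,"dy": 0,"dz": 0,"rx": 0,"ry": 0,"rz": 0,"gripper": -1},
    {"dx": 0,"dy": 0,"dz": 0,"rx": 0,"ry": 0,"rz": 0,"gripper": -1},
  ],
)

```text
clock: 4.38
tcp_pos: [473.5, 51.8, 345.5]
ee_rot: [0.0, 0.111, 0.994, 0.0]
ft_force: [-1.3, -0.2, 3.2]
opening: 0.26
grasp_force: 78.0
```

```bash
cat >> h.py <<'E'
def ft(n,cam="side"):
    F=[];T=[]
    for i in range(n): s=snapshot(cam);r=read_state();F.append(r["ft_force"]);T.append(r["tcp_pos"])
    print("F",np.mean(F,0).round(2),"sem",(np.std(F)/n**.5).round(2),"tcp",np.mean(T,0).round(2),"open",round(r["opening"],3),"grip",r["grasp_force"],"t",r["clock"]); return s
E
python3 -c "
from h import *
s=ft(8)"
```

```text
F [-1.15 -0.04  2.5 ] sem 0.57 tcp [473.48  51.84 345.39] open 0.265 grip 78.05701732635498 t 4.7833
```

Emit:
jog_arm(
  steps=[
    {"dx": 0,"dy": 0,"dz": -8,"rx": 0,"ry": 0,"rz": 0,"gripper": -1},
    {"dx": 0,"dy": 0,"dz": -15,"rx": 0,"ry": 0,"rz": 0,"gripper": -1},
    {"dx": 0,"dy": 0,"dz": -15,"rx": 0,"ry": 0,"rz": 0,"gripper": -1},
    {"dx": 0,"dy": 0,"dz": -15,"rx": 0,"ry": 0,"rz": 0,"gripper": -1},
    {"dx": 0,"dy": 0,"dz": -15,"rx": 0,"ry": 0,"rz": 0,"gripper": -1},
    {"dx": 0,"dy": 0,"dz": -15,"rx": 0,"ry": 0,"rz": 0,"gripper": -1},
    {"dx": 0,"dy": 0,"dz": -15,"rx": 0,"ry": 0,"rz": 0,"gripper": -1},
    {"dx": 0,"dy": 0,"dz": -15,"rx": 0,"ry": 0,"rz": 0,"gripper": -1},
    {"dx": 0,"dy": 0,"dz": -10,"rx": 0,"ry": 0,"rz": 0,"gripper": -1},
    {"dx": 0,"dy": 0,"dz": 0,"rx": 0,"ry": 0,"rz": 0,"gripper": -1},
  ],
)

```text
clock: 5.62
tcp_pos: [472.6, 52.0, 220.7]
ee_rot: [-0.001, 0.111, 0.994, 0.0]
ft_force: [-4.7, -1.3, 9.0]
opening: 0.259
grasp_force: 78.4
```

```bash
python3 -c "
from h import *
s=ft(10)
print(proj(s,[476,52,258-122]))"
```

```text
F [-7.08 -0.35  9.55] sem 2.17 tcp [472.8   51.9  222.66] open 0.262 grip 78.45352292060852 t 6.1167
(np.float64(304.2213251449097), np.float64(238.9162273707463))
```

Emit:
jog_arm(
  steps=[
    {"dx": -0.5,"dy": 0,"dz": -10,"rx": 0,"ry": 0,"rz": 0,"gripper": -1},
    {"dx": 0,"dy": 0,"dz": -12,"rx": 0,"ry": 0,"rz": 0,"gripper": -1},
    {"dx": 0,"dy": 0,"dz": -12,"rx": 0,"ry": 0,"rz": 0,"gripper": -1},
    {"dx": 0,"dy": 0,"dz": -9,"rx": 0,"ry": 0,"rz": 0,"gripper": -1},
    {"dx": 0,"dy": 0,"dz": 0,"rx": 0,"ry": 0,"rz": 0,"gripper": -1},
    {"dx": 0,"dy": 0,"dz": 0,"rx": 0,"ry": 0,"rz": 0,"gripper": -1},
  ],
)

```text
clock: 6.62
tcp_pos: [472.5, 51.9, 179.5]
ee_rot: [-0.0, 0.111, 0.994, -0.0]
ft_force: [-7.3, -0.2, 11.2]
opening: 0.262
grasp_force: 78.5
```

```bash
python3 - <<'E'
from h import *
s=ft(10);t=snapshot("top")
A=cv2.resize(s["frame"][150:300,240:340],None,fx=4,fy=4,interpolation=2)
B=cv2.resize(t["frame"][150:300,240:340],None,fx=4,fy=4,interpolation=2)
cv2.imwrite("pics/c3.png",np.hstack([A,B])[...,::-1])
for x,y,z in((632,60.5,309-166),(474.5,14,119.5),(474.5,52,92)): print(np.round(proj(s,[x,y,z])),np.round(proj(t,[x,y,z])))
E
```

```text
F [-7.57 -0.18 11.19] sem 2.44 tcp [472.55  51.87 180.06] open 0.259 grip 78.54605913162231 t 7.1167
[238. 240.] [282. 168.]
[303. 238.] [298. 227.]
[304. 255.] [284. 228.]
```

View pics/c3.png

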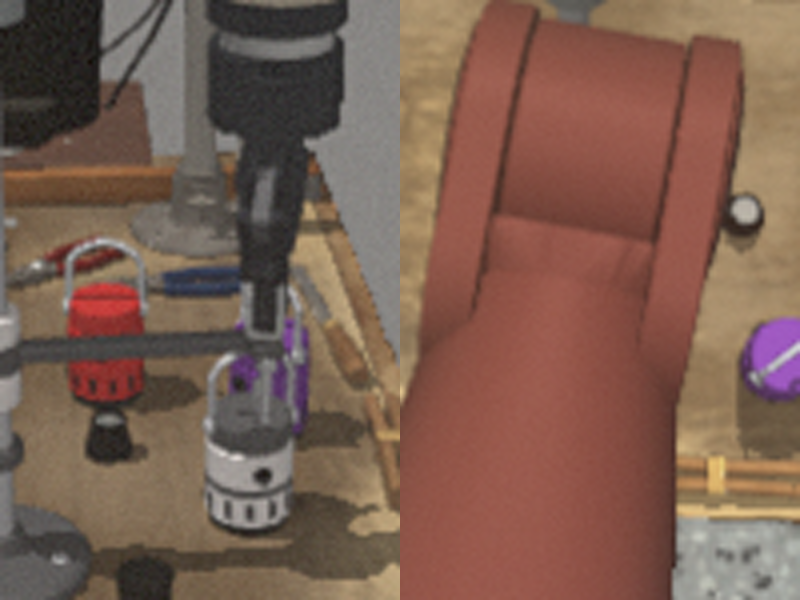

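Left: the hook hangs at crop (268,385) with the bail arch just behind it, top at (243,355). Right: the robot arm hides the job from the top camera. I'll check the relative positions by depth.

```bash
python3 - <<'E'
from h import *
s=ft(6)
v,u=np.mgrid[200:300,270:340];u=u.ravel();v=v.ravel();P=world(s,u,v,s["depth"][v,u].astype(float))
def rep(n,m): 
    q=P[m]; print(n,len(q),q.mean(0).round(1),q.min(0).round(1),q.max(0).round(1),"px",u[m].min(),u[m].max(),v[m].min(),v[m].max())
x,y,z=P.T; R=(x>440)&(x<510)
rep("hook",R&(z>85)&(z<130)&(y>36)&(y<75)); rep("bail",R&(z>85)&(z<130)&(y>-5)&(y<30))
rep("bailtop",R&(z>116)&(z<130)&(y>-5)&(y<30))
rep("motor",R&(z>20)&(z<70)&(y>0)&(y<50)); rep("bar",R&(z>136)&(z<152)&(y>36)&(y<75))
rep("fingers",R&(z>158)&(z<200)&(y>0)&(y<110))
for n,p in(("tcp",[472.5,52,180]),("throat",[472.5,52,92]),("shank",[472.5,63,110])):print(n,np.round(proj(s,p),1))
m=R&(z>85)&(z<130)&(y>-5)&(y<30);print(np.c_[P[m].round(0)][::4].tolist())
E
```

```text
F [-7.34 -0.27 11.1 ] sem 3.11 tcp [472.55  51.86 180.1 ] open 0.261 grip 78.54589819908142 t 7.4667
hook 55 [474.2  58.  109.9] [469.8  38.9  93.3] [477.6  68.  129.3] px 303 307 244 256
bail 49 [477.9  14.2 102.4] [447.5   5.5  85.1] [501.8  20.8 119.1] px 292 313 239 250
bailtop 4 [488.2  17.3 117.6] [484.2  15.4 116.6] [491.8  20.1 119.1] px 296 299 239 239
motor 375 [477.9  33.3  45.1] [446.5   8.2  20.1] [504.   43.6  69.8] px 291 313 255 277
bar 99 [485.5  62.8 146.6] [464.4  50.5 137. ] [508.3  71.3 152. ] px 291 310 233 242
fingers 144 [475.1  70.3 177.2] [457.5  37.4 158.5] [486.7  80.4 198.4] px 301 312 213 234
tcp [306.2 222.2]
throat [305.2 255. ]
shank [305.9 250.7]
[[492.0, 17.0, 118.0], [454.0, 10.0, 113.0], [456.0, 7.0, 109.0], [494.0, 16.0, 112.0], [499.0, 18.0, 110.0], [502.0, 16.0, 106.0], [448.0, 7.0, 100.0], [448.0, 12.0, 100.0], [448.0, 7.0, 94.0], [448.0, 9.0, 92.0], [502.0, 19.0, 94.0], [501.0, 17.0, 90.0], [499.0, 21.0, 89.0]]
```

Emit:
jog_arm(
  steps=[
    {"dx": 0.2,"dy": -4.8,"dz": 0,"rx": 0,"ry": 0,"rz": 0.03,"gripper": -1},
    {"dx": 0.4,"dy": -4.8,"dz": 0,"rx": 0,"ry": 0,"rz": 0.03,"gripper": -1},
    {"dx": 0.5,"dy": -4.8,"dz": 0,"rx": 0,"ry": 0,"rz": 0.03,"gripper": -1},
    {"dx": 0.7,"dy": -4.7,"dz": 0,"rx": 0,"ry": 0,"rz": 0.03,"gripper": -1},
    {"dx": 0,"dy": 0,"dz": 0,"rx": 0,"ry": 0,"rz": 0,"gripper": -1},
  ],
)

```text
clock: 7.88
tcp_pos: [474.6, 32.0, 180.2]
ee_rot: [0.0, 0.05, 0.999, -0.0]
ft_force: [-7.0, -1.0, 10.9]
opening: 0.261
grasp_force: 78.5
```

```bash
python3 -c "
from h import *
s=ft(6)"
```

```text
F [-6.87 -1.2  11.52] sem 3.14 tcp [474.59  32.39 180.21] open 0.26 grip 78.54004383087158 t 8.1833
```

Emit:
jog_arm(
  steps=[
    {"dx": 0.7,"dy": -4.7,"dz": 0,"rx": 0,"ry": 0,"rz": 0.03,"gripper": -1},
    {"dx": 0.8,"dy": -4.7,"dz": 0,"rx": 0,"ry": 0,"rz": 0.03,"gripper": -1},
    {"dx": 0.9,"dy": -4.7,"dz": 0,"rx": 0,"ry": 0,"rz": 0.03,"gripper": -1},
    {"dx": 1.1,"dy": -4.6,"dz": 0,"rx": 0,"ry": 0,"rz": 0.03,"gripper": -1},
    {"dx": 0,"dy": 0,"dz": 0,"rx": 0,"ry": 0,"rz": 0,"gripper": -1},
    {"dx": 0,"dy": 0,"dz": 0,"rx": 0,"ry": 0,"rz": 0,"gripper": -1},
  ],
)

```text
clock: 8.68
tcp_pos: [478.8, 13.5, 180.5]
ee_rot: [0.001, -0.009, 1.0, -0.0]
ft_force: [-2.4, -0.2, 11.2]
opening: 0.263
grasp_force: 78.5
```

```bash
python3 - <<'E'
from h import *
s=ft(8)
save(s,"c4.png",(270,190,340,290),6)
v,u=np.mgrid[200:300,270:340];u=u.ravel();v=v.ravel();P=world(s,u,v,s["depth"][v,u].astype(float))
x,y,z=P.T;m=(x>440)&(x<510)&(z>84)&(z<132)&(y>-15)&(y<40)
q=P[m].round(0);print(q[np.argsort(q[:,0])].astype(int).tolist())
E
```

```text
F [-3.47 -1.39 11.13] sem 2.29 tcp [478.75  13.62 180.55] open 0.267 grip 78.532555103302 t 9.0833
[[447, 8, 92], [448, 6, 99], [448, 5, 102], [448, 8, 98], [448, 8, 95], [450, 5, 107], [450, 7, 97], [450, 7, 100], [450, 8, 103], [450, 8, 86], [450, 8, 92], [450, 9, 90], [450, 12, 85], [451, 12, 97], [451, 12, 108], [452, 9, 86], [453, 8, 106], [454, 13, 112], [454, 12, 114], [456, 10, 113], [456, 8, 109], [456, 7, 114], [459, 9, 116], [459, 11, 113], [461, 11, 119], [462, 14, 115], [462, 13, 117], [464, 9, 118], [464, 12, 117], [467, 13, 118], [467, 13, 120], [469, 11, 119], [469, 15, 118], [471, 9, 116], [472, 12, 120], [475, 28, 106], [475, 27, 112], [475, 26, 116], [475, 24, 99], [475, 26, 108], [475, 29, 104], [476, 29, 126], [476, 28, 120], [476, 28, 129], [476, 30, 116], [476, 26, 122], [477, 25, 99], [477, 23, 95], [478, 28, 104], [478, 29, 107], [478, 29, 118], [478, 28, 121], [478, 27, 128], [478, 27, 122], [478, 28, 115], [478, 26, 111], [478, 26, 125], [478, 29, 110], [479, 28, 132], [479, 22, 95], [480, 27, 103], [480, 4, 110], [480, 26, 119], [480, 23, 123], [480, 23, 9
[... 352 characters left out ...]
97], [483, 11, 94], [483, 6, 100], [483, 10, 97], [483, 5, 108], [484, 14, 93], [484, 15, 116], [485, 18, 121], [485, 3, 116], [485, 7, 101], [485, 7, 95], [485, 6, 103], [485, 6, 98], [485, 6, 106], [486, 7, 109], [487, 16, 117], [487, 14, 119], [489, 18, 118], [489, 14, 119], [490, 20, 116], [492, 16, 114], [492, 20, 114], [492, 16, 117], [494, 17, 112], [494, 16, 114], [496, 15, 111], [497, 20, 108], [497, 20, 111], [499, 20, 111], [499, 20, 108], [499, 19, 102], [499, 19, 94], [499, 19, 99], [499, 17, 96], [499, 20, 88], [499, 21, 92], [499, 17, 104], [501, 17, 87], [501, 16, 89], [501, 16, 92], [501, 18, 84], [502, 19, 97], [502, 21, 100], [502, 19, 105], [502, 19, 102], [502, 17, 107]]
```

View pics/c4.png

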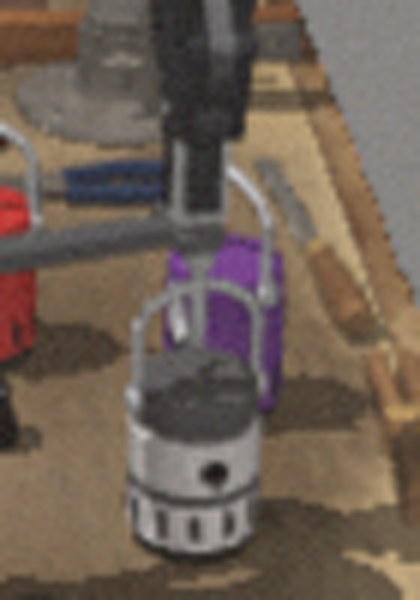

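The shank (200,290) is nearer the camera than the bail and the point (180,320) beyond it, so the bail is in the hook. By depth the bail is at y≈14, between the shank (27) and the point (3). Now easing up.

Emit:
jog_arm(
  steps=[
    {"dx": 0,"dy": 0,"dz": 6,"rx": 0,"ry": 0,"rz": 0,"gripper": -1},
    {"dx": 0,"dy": 0,"dz": 6,"rx": 0,"ry": 0,"rz": 0,"gripper": -1},
    {"dx": 0,"dy": 0,"dz": 6,"rx": 0,"ry": 0,"rz": 0,"gripper": -1},
    {"dx": 0,"dy": 0,"dz": 3,"rx": 0,"ry": 0,"rz": 0,"gripper": -1},
    {"dx": 0,"dy": 0,"dz": 2,"rx": 0,"ry": 0,"rz": 0,"gripper": -1},
    {"dx": 0,"dy": 0,"dz": 2,"rx": 0,"ry": 0,"rz": 0,"gripper": -1},
    {"dx": 0,"dy": 0,"dz": 2,"rx": 0,"ry": 0,"rz": 0,"gripper": -1},
    {"dx": 0,"dy": 0,"dz": 2,"rx": 0,"ry": 0,"rz": 0,"gripper": -1},
    {"dx": 0,"dy": 0,"dz": 2,"rx": 0,"ry": 0,"rz": 0,"gripper": -1},
    {"dx": 0,"dy": 0,"dz": 2,"rx": 0,"ry": 0,"rz": 0,"gripper": -1},
  ],
)

```text
clock: 9.92
tcp_pos: [478.5, 14.0, 212.4]
ee_rot: [0.0, -0.009, 1.0, 0.0]
ft_force: [2.4, -0.6, 2.0]
opening: 0.261
grasp_force: 78.0
```

Emit:
jog_arm(
  steps=[
    {"dx": 0,"dy": 0,"dz": 2,"rx": 0,"ry": 0,"rz": 0,"gripper": -1},
    {"dx": 0,"dy": 0,"dz": 2,"rx": 0,"ry": 0,"rz": 0,"gripper": -1},
    {"dx": 0,"dy": 0,"dz": 2,"rx": 0,"ry": 0,"rz": 0,"gripper": -1},
    {"dx": 0,"dy": 0,"dz": 2,"rx": 0,"ry": 0,"rz": 0,"gripper": -1},
    {"dx": 0,"dy": 0,"dz": 2,"rx": 0,"ry": 0,"rz": 0,"gripper": -1},
    {"dx": 0,"dy": 0,"dz": 2,"rx": 0,"ry": 0,"rz": 0,"gripper": -1},
    {"dx": 0,"dy": 0,"dz": 0,"rx": 0,"ry": 0,"rz": 0,"gripper": -1},
  ],
)

```text
clock: 10.5
tcp_pos: [478.5, 14.0, 224.8]
ee_rot: [0.0, -0.009, 1.0, 0.0]
ft_force: [3.5, -0.1, 1.0]
opening: 0.259
grasp_force: 78.1
```

```bash
python3 -c "
from h import *
s=ft(14)"
```

```text
F [4.62 0.98 1.17] sem 0.47 tcp [478.42  14.05 224.31] open 0.263 grip 78.05169224739075 t 11.2
```

Emit:
jog_arm(
  steps=[
    {"dx": 0.2,"dy": 0,"dz": 2,"rx": 0,"ry": 0,"rz": 0,"gripper": -1},
    {"dx": 0.2,"dy": 0,"dz": 3,"rx": 0,"ry": 0,"rz": 0,"gripper": -1},
    {"dx": 0.2,"dy": 0,"dz": 3,"rx": 0,"ry": 0,"rz": 0,"gripper": -1},
    {"dx": 0.2,"dy": 0.1,"dz": 3,"rx": 0,"ry": 0,"rz": 0,"gripper": -1},
    {"dx": 0.2,"dy": 0.1,"dz": 3,"rx": 0,"ry": 0,"rz": 0,"gripper": -1},
    {"dx": 0,"dy": 0.1,"dz": 3,"rx": 0,"ry": 0,"rz": 0,"gripper": -1},
    {"dx": 0,"dy": 0,"dz": 2,"rx": 0,"ry": 0,"rz": 0,"gripper": -1},
    {"dx": 0,"dy": 0,"dz": 1,"rx": 0,"ry": 0,"rz": 0,"gripper": -1},
    {"dx": 0,"dy": 0,"dz": 0,"rx": 0,"ry": 0,"rz": 0,"gripper": -1},
    {"dx": 0,"dy": 0,"dz": 0,"rx": 0,"ry": 0,"rz": 0,"gripper": -1},
  ],
)

```text
clock: 12.03
tcp_pos: [478.9, 14.3, 244.1]
ee_rot: [-0.001, -0.009, 1.0, -0.0]
ft_force: [-3.5, -1.2, 0.1]
opening: 0.264
grasp_force: 78.1
```

```bash
python3 -c "
from h import *
s=ft(35)"
```

```text
F [-4.72 -1.84  0.45] sem 0.37 tcp [479.01  14.31 244.15] open 0.26 grip 78.10007929801941 t 13.7833
```

Emit:
jog_arm(
  steps=[
    {"dx": -0.2,"dy": -0.1,"dz": 2,"rx": 0,"ry": 0,"rz": 0,"gripper": -1},
    {"dx": -0.2,"dy": -0.1,"dz": 2,"rx": 0,"ry": 0,"rz": 0,"gripper": -1},
    {"dx": -0.1,"dy": 0,"dz": 2,"rx": 0,"ry": 0,"rz": 0,"gripper": -1},
    {"dx": 0,"dy": 0,"dz": 1,"rx": 0,"ry": 0,"rz": 0,"gripper": -1},
    {"dx": 0,"dy": 0,"dz": 0,"rx": 0,"ry": 0,"rz": 0,"gripper": -1},
    {"dx": 0,"dy": 0,"dz": 0,"rx": 0,"ry": 0,"rz": 0,"gripper": -1},
    {"dx": 0,"dy": 0,"dz": 0,"rx": 0,"ry": 0,"rz": 0,"gripper": -1},
    {"dx": 0,"dy": 0,"dz": 0,"rx": 0,"ry": 0,"rz": 0,"gripper": -1},
    {"dx": 0,"dy": 0,"dz": 0,"rx": 0,"ry": 0,"rz": 0,"gripper": -1},
    {"dx": 0,"dy": 0,"dz": 0,"rx": 0,"ry": 0,"rz": 0,"gripper": -1},
  ],
)

```text
clock: 14.62
tcp_pos: [478.9, 14.1, 251.3]
ee_rot: [0.0, -0.009, 1.0, 0.0]
ft_force: [-0.9, -0.6, 0.1]
opening: 0.263
grasp_force: 78.2
```

```bash
python3 -c "
from h import *
s=ft(40)
save(s,'c5.png',(260,160,340,280),5)"
```

```text
F [ 0.06 -0.09  0.13] sem 0.1 tcp [478.84  14.14 251.35] open 0.26 grip 78.17843198776245 t 16.6167
```

View pics/c5.png

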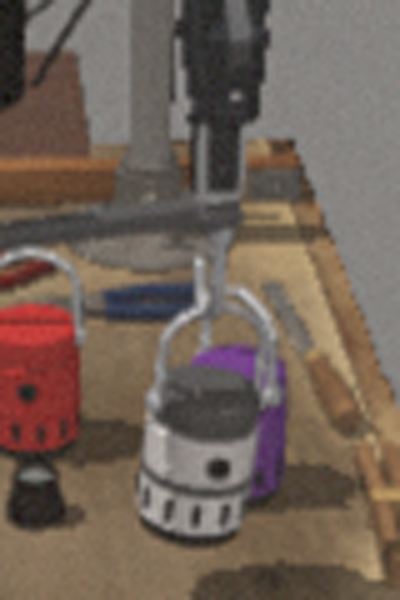

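The motor hangs on the hook, well clear of the bench, with its axis running from (210,385) to (190,520), so slightly tilted. I'll check tilt and swing before letting go.

```bash
cat >> h.py <<'E'
def motor(s):
    v,u=np.mgrid[180:285,265:335];u=u.ravel();v=v.ravel();P=world(s,u,v,s["depth"][v,u].astype(float))
    P=P[(P[:,0]>430)&(P[:,0]<530)&(P[:,1]>-25)&(P[:,1]<60)&(P[:,2]>25)&(P[:,2]<200)]
    z=P[:,2]; zb=z.min(); o=[zb]
    c=[]
    for lo in np.arange(zb+22,zb+66,6):
        q=P[(z>=lo)&(z<lo+6)]; c.append([(q[:,0].min()+q[:,0].max())/2,np.percentile(q[:,1],95),lo+3])
    c=np.array(c); k=[np.polyfit(c[:,2],c[:,i],1)[0] for i in(0,1)]
    return np.r_[zb,c.mean(0)[:2],k].round(3)
E
python3 -c "
from h import *
for i in range(10): print(motor(snapshot('side')))
import pickle;print('start',motor(pickle.load(open('s0.pkl','rb'))[0]))"
```

```text
[ 4.30430e+01  4.83217e+02  4.26280e+01 -1.01000e-01 -3.90000e-02]
[ 4.2334e+01  4.8318e+02  4.2191e+01 -1.0700e-01 -2.5000e-02]
[ 4.23460e+01  4.83436e+02  4.20730e+01 -1.21000e-01 -2.60000e-02]
[ 4.3070e+01  4.8349e+02  4.2130e+01 -1.2200e-01 -4.3000e-02]
[ 4.2970e+01  4.8327e+02  4.2809e+01 -1.0200e-01 -4.3000e-02]
[ 4.22320e+01  4.83235e+02  4.21830e+01 -1.01000e-01 -5.40000e-02]
[ 4.12100e+01  4.83137e+02  4.22650e+01 -1.01000e-01 -6.00000e-03]
[ 4.30680e+01  4.82831e+02  4.20970e+01 -1.13000e-01 -5.20000e-02]
[ 4.20410e+01  4.83071e+02  4.22720e+01 -1.51000e-01 -4.60000e-02]
[ 4.20310e+01  4.82838e+02  4.23730e+01 -1.36000e-01 -2.70000e-02]
start [ 2.52900e+01  4.75531e+02  3.44370e+01 -2.50000e-02 -5.26000e-01]
```

Emit:
jog_arm(
  squeeze=20,
  steps=[
    {"dx": 0,"dy": 0,"dz": 1,"rx": 0,"ry": 0,"rz": 0,"gripper": -1},
    {"dx": 0,"dy": 0,"dz": 0,"rx": 0,"ry": 0,"rz": 0,"gripper": -1},
    {"dx": 0,"dy": 0,"dz": 0,"rx": 0,"ry": 0,"rz": 0,"gripper": -1},
    {"dx": 0,"dy": 0,"dz": 0,"rx": 0,"ry": 0,"rz": 0,"gripper": -1},
    {"dx": 0,"dy": 0,"dz": 0,"rx": 0,"ry": 0,"rz": 0,"gripper": -1},
    {"dx": 0,"dy": 0,"dz": 0,"rx": 0,"ry": 0,"rz": 0,"gripper": -1},
  ],
)

```text
clock: 17.62
tcp_pos: [478.8, 14.1, 252.3]
ee_rot: [-0.0, -0.009, 1.0, 0.0]
ft_force: [1.2, -0.6, 0.3]
opening: 0.266
grasp_force: 78.2
```

```bash
python3 -c "
from h import *
s=ft(10); print(motor(s))"
```

```text
F [ 0.56  0.2  -0.09] sem 0.17 tcp [478.79  14.13 252.32] open 0.261 grip 78.17983388900757 t 18.1167
[ 4.28780e+01  4.83164e+02  4.22480e+01 -1.02000e-01 -9.00000e-03]
```

Emit:
jog_arm(
  steps=[
    {"dx": 0,"dy": 0,"dz": 0,"rx": 0,"ry": 0,"rz": 0,"gripper": -0.3},
    {"dx": 0,"dy": 0,"dz": 0,"rx": 0,"ry": 0,"rz": 0,"gripper": 0.0},
    {"dx": 0,"dy": 0,"dz": 0,"rx": 0,"ry": 0,"rz": 0,"gripper": 0.4},
    {"dx": 0,"dy": 0,"dz": 0,"rx": 0,"ry": 0,"rz": 0,"gripper": 0.4},
    {"dx": 0,"dy": 0,"dz": 0,"rx": 0,"ry": 0,"rz": 0,"gripper": 0.4},
    {"dx": 0,"dy": 0,"dz": 0,"rx": 0,"ry": 0,"rz": 0,"gripper": 0.4},
  ],
)

```text
clock: 18.62
tcp_pos: [478.8, 14.1, 252.3]
ee_rot: [-0.0, -0.009, 1.0, 0.0]
ft_force: [-0.8, -0.6, 0.2]
opening: 0.703
grasp_force: 0.0
```

```bash
python3 -c "
from h import *
for i in range(8): s=snapshot('side');print(motor(s)[[0,1,3,4]])
print(read_state()['ft_force'],read_state()['opening'])
save(s,'c6.png',(260,160,340,280),5)"
```

```text
[ 4.82720e+01  4.83004e+02 -1.03000e-01 -4.80000e-02]
[ 4.55310e+01  4.83246e+02 -1.36000e-01 -5.00000e-02]
[ 4.55240e+01  4.83184e+02 -1.51000e-01 -3.50000e-02]
[ 4.77250e+01  4.83065e+02 -1.44000e-01 -4.10000e-02]
[ 4.77660e+01  4.82748e+02 -1.46000e-01 -6.30000e-02]
[ 4.73070e+01  4.82768e+02 -1.44000e-01 -1.50000e-02]
[ 4.61120e+01  4.83088e+02 -1.27000e-01 -3.60000e-02]
[ 4.69960e+01  4.82916e+02 -1.55000e-01 -2.90000e-02]
[ 0.01952585 -0.20974542 -0.31463991] 0.6981100677866217
```

View pics/c6.png

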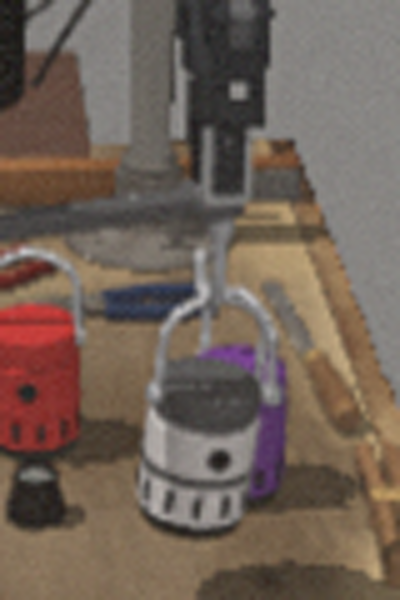

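Fingers are open and the motor rose only about 5 mm, held on the hook. Withdrawing straight up and letting it settle.

Emit:
jog_arm(
  steps=[
    {"dx": 0,"dy": 0,"dz": 10,"rx": 0,"ry": 0,"rz": 0,"gripper": 0.4},
    {"dx": 0,"dy": 0,"dz": 20,"rx": 0,"ry": 0,"rz": 0,"gripper": 0.4},
    {"dx": 0,"dy": 0,"dz": 25,"rx": 0,"ry": 0,"rz": 0,"gripper": 0.4},
    {"dx": 0,"dy": 0,"dz": 25,"rx": 0,"ry": 0,"rz": 0,"gripper": 0.4},
    {"dx": 0,"dy": 0,"dz": 20,"rx": 0,"ry": 0,"rz": 0,"gripper": 0.4},
    {"dx": 0,"dy": 0,"dz": 0,"rx": 0,"ry": 0,"rz": 0,"gripper": 0.4},
    {"dx": 0,"dy": 0,"dz": 0,"rx": 0,"ry": 0,"rz": 0,"gripper": 0.4},
    {"dx": 0,"dy": 0,"dz": 0,"rx": 0,"ry": 0,"rz": 0,"gripper": 0.4},
    {"dx": 0,"dy": 0,"dz": 0,"rx": 0,"ry": 0,"rz": 0,"gripper": 0.4},
    {"dx": 0,"dy": 0,"dz": 0,"rx": 0,"ry": 0,"rz": 0,"gripper": 0.4},
  ],
)

```text
clock: 19.85
tcp_pos: [478.5, 14.2, 351.4]
ee_rot: [-0.001, -0.009, 1.0, 0.0]
ft_force: [-0.3, -0.2, -0.1]
opening: 0.701
grasp_force: 0.0
```

Emit:
jog_arm(
  steps=[
    {"dx": 0,"dy": 0,"dz": 0,"rx": 0,"ry": 0,"rz": 0,"gripper": 0.4},
    {"dx": 0,"dy": 0,"dz": 0,"rx": 0,"ry": 0,"rz": 0,"gripper": 0.4},
    {"dx": 0,"dy": 0,"dz": 0,"rx": 0,"ry": 0,"rz": 0,"gripper": 0.4},
    {"dx": 0,"dy": 0,"dz": 0,"rx": 0,"ry": 0,"rz": 0,"gripper": 0.4},
    {"dx": 0,"dy": 0,"dz": 0,"rx": 0,"ry": 0,"rz": 0,"gripper": 0.4},
    {"dx": 0,"dy": 0,"dz": 0,"rx": 0,"ry": 0,"rz": 0,"gripper": 0.4},
    {"dx": 0,"dy": 0,"dz": 0,"rx": 0,"ry": 0,"rz": 0,"gripper": 0.4},
    {"dx": 0,"dy": 0,"dz": 0,"rx": 0,"ry": 0,"rz": 0,"gripper": 0.4},
    {"dx": 0,"dy": 0,"dz": 0,"rx": 0,"ry": 0,"rz": 0,"gripper": 0.4},
    {"dx": 0,"dy": 0,"dz": 0,"rx": 0,"ry": 0,"rz": 0,"gripper": 0.4},
  ],
)

```text
clock: 20.68
tcp_pos: [478.8, 14.1, 352.3]
ee_rot: [0.0, -0.009, 1.0, 0.0]
ft_force: [0.5, -0.0, -0.4]
opening: 0.7
grasp_force: 0.0
```

```bash
python3 -c "
from h import *
for i in range(10): s=snapshot('side');print(motor(s))
r=read_state();print(r['tcp_pos'],r['clock'])
save(s,'c7.png',(200,80,360,320),2.5)"
```

```text
[ 4.84620e+01  4.82638e+02  4.26790e+01 -1.41000e-01 -4.10000e-02]
[ 4.65930e+01  4.83013e+02  4.26050e+01 -1.18000e-01 -3.70000e-02]
[ 4.64700e+01  4.82807e+02  4.23890e+01 -1.34000e-01 -3.10000e-02]
[ 4.73510e+01  4.82882e+02  4.26520e+01 -1.37000e-01 -4.30000e-02]
[ 4.64270e+01  4.83012e+02  4.21770e+01 -1.20000e-01 -1.90000e-02]
[ 4.7315e+01  4.8289e+02  4.2367e+01 -1.4200e-01 -1.2000e-02]
[ 4.88140e+01  4.83034e+02  4.24940e+01 -1.20000e-01 -2.60000e-02]
[ 4.67210e+01  4.83443e+02  4.26360e+01 -1.20000e-01 -2.00000e-02]
[ 4.76880e+01  4.82956e+02  4.26180e+01 -1.08000e-01 -5.50000e-02]
[ 4.76560e+01  4.82831e+02  4.23520e+01 -1.38000e-01 -4.80000e-02]
[478.79356696  14.12424821 352.33850843] 21.1833
```

View pics/c7.png

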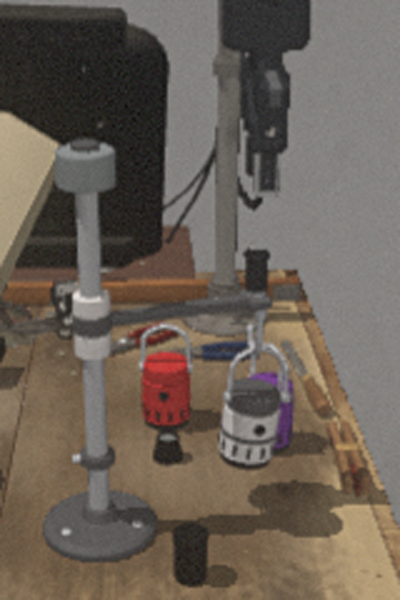

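The motor hangs still on the hook at (255,370). The knob is free at (257,265), the gripper is clear above it, and the tilt is about 0.13 rad. Handing in.

```bash
python3 -c "
from rig import close_job
print(close_job())"
```

```text
the job is handed in; nothing more can be done
None
```

The motor hangs still on the hook at the spring's balance, tilted about 0.13 rad, with the gripper clear above it. It rose about 5 mm when I let go, and the job is handed in, with no verdict returned.

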